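# Clip the green hatch cover into the green kiln-post tub

### The arm

A 6-joint arm with a two-finger parallel gripper is mounted at the origin on the work surface. World frame = base frame: x ahead of the robot, y to its left, z up, the work surface at z = 0. Lengths are in m, angles in rad, forces in N, time in s.
With the tool pointing down it reaches from about 0.425 to 0.95 m from the base axis. Payload 3.5 kg.
Tool frame: the origin (TCP) lies between the finger pads; the fingertips stand 19 mm ahead of it and the grasp point (between the pads) is the TCP; y points along the fingers, z is the direction in which the jaws open and shut, and the axes are right-handed (so a half turn about y gives the same grasp; the last joint's range is limited). The gripper opens to 85 mm and grips with 20 to 120 N. Pads are 22 mm wide; open, the fingers measure 114 mm over their backs; the gripper's body (76 mm by 85 mm) begins 54 mm behind the grasp point. The pads swing forward as they close: fully open they stand 13 mm farther back than shut.
Start: joints at [1.011, 0.286, 1.577, -0, 1.279, -0.15], TCP at [0.269, 0.619, 0.22] pointing down, gripper open.
Joint ranges: [-2.77, 2.77], [-0.9, 2.22], [0.21, 2.48], [-1.53, 4.67], [0.24, 2.81], [-2.84, 2.84]. Speed limits (rad/s): [2.79, 2.79, 3.14, 3.14, 3.14, 3.14].

### API

Orientations are given as a unit quaternion [x, y, z, w].
In Python, from plant import get_state, read_camera, camera_model, sign_off gives the robot as it stands.
- The arm moves only by the tool carry_out, never from a script. Its argument "moves" is a list of rows, each a list of 7 numbers: the turn, a rotation vector about the tool's x, y, z in rad, then the shift along the tool's x, y, z in m, then the closure, from -1 (fully open) to 1 (shut). In form: [[wx, wy, wz, dx, dy, dz, jaw], ...]. A call has 1 to 10 rows; each row shifts and turns the commanded pose from where the row before left it, along the tool's axes as they then stand; what a row does not reach is not made up. A row lasts 1/8 s, in which the tool goes at most 62.5 mm and 10.7 degrees, less where a joint would pass 70% of its speed; a pose out of reach is approached as far as the arm can. A call is refused whole if a number of a shift passes 0.0625 or a number of a turn 0.188, either way. A call with a gripper value outside its range is refused whole. The fingers move at their own pace and stop on an object; "squeeze" is the grip in N (left out, the last holds). Time passes only in rows, so rows that do not move let the fingers close. It gives the time, the measured TCP pose, the force and the opening at its end, in the units of the state.
- get_state(): the state, without advancing time (a new reading comes with each control period).
- read_camera(name): name is "side" or "top"; returns the picture (480x640x3 uint8, blue, green, red); there is no depth.
- camera_model(name): a dict with "camera_matrix" (3x3 intrinsics, pixels), "pose" (4x4, takes a point from camera to world coordinates). Camera axes: x right, y down, z forward; pixel columns grow to the right and rows downward; lengths in m; the calibration is good to about 2 mm. A picture is of the moment at which its call begins. camera_model takes no time and is no camera call.
- sign_off(): hands the job in, once; it reports no verdict.
The state is a dict: "time": time; "qpos": joint angles; "dq": joint speeds; "joint_efforts": joint torques, N m; "eef_pos": TCP position; "tcp_rot": TCP orientation; "contact_force": force on the tool from outside, world axes, zero at the start; "wrist_torque": the same for the moment, N m; "opening": opening from 0.0 (shut) to 1.0 (fully open).
Only numpy, scipy, OpenCV 4.12 (cv2) and the standard library are available. Lean on these libraries where they do the work, as an engineer would, in place of code of your own. Each camera call takes 0.05 s, during which the arm holds its last target. There are 200 camera calls.

### The job

The green tub of kiln posts is finished with: pick up the green hatch cover by its fin and press it straight down into the opening in the green tub's lid until both sprung tabs snap in under the lid and the flange lies flush on the lid all round, then let go. Leave the white cover where it lies.

Things in the scene. Friction and masses are not known exactly. Their poses are not given: they have to be found in the camera images.
- green_grip (a point): Loose green cover, 100 g: middle of its upright fin, 46 long (x) x 14 thick (y) x 44 mm high, black strip on top. This point is 22 mm above the flange's top, 55 above the table. Flange 92 x 76 x 5 mm; under it a plug 36 x 38 x 28 deep, and beside it at the x ends black sprung tabs 22 wide with slanted noses reaching 40 mm out, pushed in at 1.6 N/mm. z up; a half turn is the same.
- green_port (a point): Centre of the black-edged opening, 72 (x) x 54 mm (y), in the fixed green tub's lid (5 mm thick, hollow below), at its top, 100 mm up; tub 150 x 120. Fin goes along x, either way. The cover rests on its noses with the flange 15 mm up, needs a push of 8 to 15 N, snaps 3 mm above the lid; when home the fin's middle is 27 mm above this point. It goes in even 6 mm or 10 deg off.
- white_grip (a point): The same point on the loose white hatch cover, of the same shape and size but white with grey tabs: a bystander, to be left where it is.
- white_port (a point): The same point on the white tub, of the same shape and size as the green one but white with a grey edge: it stays open.
There are look-alikes about, which are no part of the job. What is shaped like the part that bears green_grip but purple or red is not meant.

How it is judged:
By the outcome, as a careful person would: the job done as asked, in the order asked, and still so for the second after the job is handed in, with the robot touching nothing.
It also fails if it takes over 35 s, if anything falls off the work surface, if the arm or the gripper's body presses on something with over 40 N, if the wrist force passes 120 N, or if a joint passes its speed limit or range.

## Working session

There is one attempt and no reset: what is moved stays moved. The work goes in short steps, Python scripts to look and compute and a tool call to move; the robot and the scene stay as the last step left them, time stands still between calls to the robot, and variables do not carry over. Pictures are saved under pics/ and viewed, about 8 in all and at most 12, crops included, and the job is handed in when it is done.

Besides the shell and the picture viewer there is one more tool, called after ">>>" by a JSON object that holds its "name" and its "arguments", one argument or row to a line. carry_out: Moves the arm, as the interface text tells. Its arguments: {"type":"object","properties":{"moves":{"type":"array","items":{"type":"array","items":{"type":"number"}}},"squeeze":{"type":"number"}},"required":["moves"]}

```bash
mkdir -p pics; python3 - <<'E'
from plant import *
import cv2,json
for n in("top","side"):
    cv2.imwrite(f"pics/{n}0.png",read_camera(n)); m=camera_model(n); print(n,m["camera_matrix"],m["pose"])
s=get_state(); print(s)
E
```

```text
top [[487.17601618   0.         320.89936629]
 [  0.         487.17601618 235.25090689]
 [  0.           0.           1.        ]] [[-0.02365576 -0.99746969  0.06704187  0.40594342]
 [-0.99951979  0.02494038  0.01838958 -0.00786553]
 [-0.0200151  -0.06657466 -0.99758068  0.94702216]
 [ 0.          0.          0.          1.        ]]
side [[574.54916981   0.         317.72563819]
 [  0.         574.54916981 234.98020859]
 [  0.           0.           1.        ]] [[ 0.94512568 -0.17903689  0.27328236  0.13472044]
 [-0.32588656 -0.45738967  0.82740114 -0.99707568]
 [-0.0231388  -0.87105711 -0.49063643  0.67332716]
 [ 0.          0.          0.          1.        ]]
{'time': 0.1, 'qpos': array([ 1.01097875e+00,  2.87129249e-01,  1.57806179e+00, -1.61400454e-05,
        1.27854767e+00, -1.49983762e-01]), 'dq': array([ 0.00116113, -0.00139792, -0.00357073,  0.00025084, -0.0018359 ,
        0.00189006]), 'joint_efforts': array([ 1.02012116e-03, -4.07301843e+01, -2.93695486e+01, -1.12007274e-04,
        3.44997410e-03, -1.32884114e-06]), 'eef_pos': array([0.26859315, 0.61858635, 0.21913382]), 'tcp_rot': array([ 0.69302592, -0.14414304,  0.14362596, -0.6915992 ]), 'contact_force': array([-0.5636591 , -1.18174355,  0.8937678 ]), 'wrist_torque': array([0.04222776, 0.04397404, 0.01566226]), 'opening': 1.002357497644685}
```

View pics/top0.png

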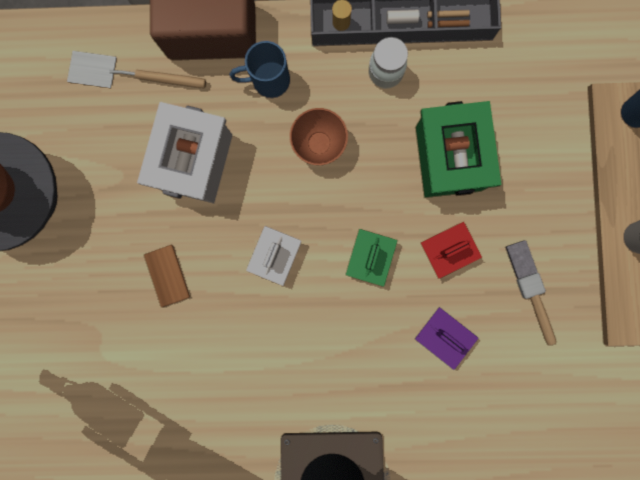

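View pics/side0.png

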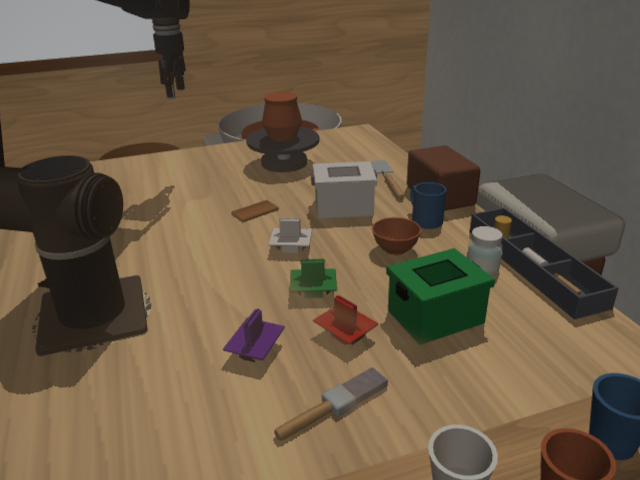

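Top view, candidates: green cover at (372,258), red at (452,251), purple at (447,338), white at (274,257). Only the one at (372,258) is green, so it is the one meant. The green tub is at (458,148). Next I measure and confirm with a crop.

```bash
cat > h.py <<'E'
from plant import *
import cv2,numpy as np
def ray(n,px,z):
    m=camera_model(n);P=np.array(m["pose"]);d=P[:3,:3]@np.linalg.solve(np.array(m["camera_matrix"]),[px[0],px[1],1.])
    return P[:3,3]+d*(z-P[2,3])/d[2]
def proj(n,p):
    m=camera_model(n);P=np.array(m["pose"]);c=np.array(m["camera_matrix"])@(P[:3,:3].T@(np.array(p)-P[:3,3]));return c[:2]/c[2]
def green(im):
    h=cv2.cvtColor(im,cv2.COLOR_BGR2HSV);return cv2.inRange(h,(45,100,20),(80,255,255))
def rect(n,c,z):
    w=np.array([ray(n,p,z)[:2] for p in c.reshape(-1,2)],np.float32);r=cv2.minAreaRect(w);b=cv2.boxPoints(r)
    e=[b[1]-b[0],b[2]-b[1]];l=max(e,key=np.linalg.norm);return np.array(r[0]),sorted(r[1]),np.degrees(np.arctan2(l[1],l[0]))%180
E
python3 - <<'E'
from h import *
im=cv2.imread("pics/top0.png");m=green(im)
cs,hi=cv2.findContours(m,cv2.RETR_CCOMP,cv2.CHAIN_APPROX_NONE)
for i,c in enumerate(cs):
    if cv2.contourArea(c)>60:
        x=cv2.boundingRect(c);print(i,x,cv2.contourArea(c),hi[0][i][3],*[(z,rect("top",c,z)) for z in(.033,.1)])
a=cv2.resize(im[225:292,340:406],None,fx=8,fy=8,interpolation=2)
b=cv2.resize(im[95:200,410:510],(503,528),interpolation=2)
cv2.imwrite("pics/c1.png",cv2.resize(np.hstack([a,b[:,:]] if a.shape[0]==528 else [cv2.resize(a,(528,528)),b]),(780,400)))
s=cv2.imread("pics/side0.png");m=green(s)
for c in cv2.findContours(m,0,1)[0]:
    if cv2.contourArea(c)>60:print(cv2.boundingRect(c))
E
```

```text
0 (347, 230, 50, 56) 1778.5 -1 (0.033, (array([ 0.42395785, -0.08419672]), [0.07299622893333435, 0.08914381265640259], np.float32(161.97417))) (0.1, (array([ 0.42263734, -0.07860146]), [0.06764542311429977, 0.08260935544967651], np.float32(161.97417)))
1 (416, 102, 85, 95) 6399.5 -1 (0.033, (array([ 0.62691998, -0.2521019 ]), [0.14465086162090302, 0.17173640429973602], np.float32(5.0457277))) (0.1, (array([ 0.61072189, -0.23419879]), [0.13404764235019684, 0.1591476947069168], np.float32(5.045762)))
3 (442, 129, 30, 42) 798.5 1 (0.033, (array([ 0.62461418, -0.25266346]), [0.05193905532360077, 0.07741854339838028], np.float32(3.6846883))) (0.1, (array([ 0.608585  , -0.23471922]), [0.048131752759218216, 0.07174359261989594], np.float32(3.6849096)))
4 (441, 122, 41, 45) 187.5 1 (0.033, (array([ 0.64521593, -0.27698436]), [0.054824795573949814, 0.10433127731084824], np.float32(41.5669))) (0.1, (array([ 0.62767673, -0.25725734]), [0.05080602690577507, 0.09668353199958801], np.float32(41.56685)))
(291, 260, 46, 34)
(386, 248, 109, 96)
```

View pics/c1.png

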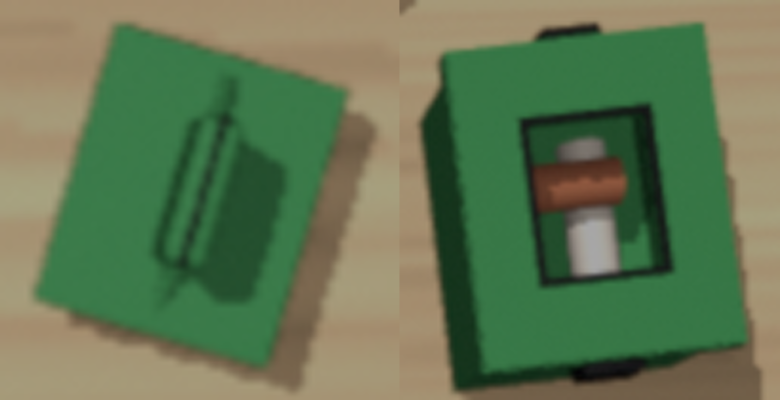

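The crop confirms a green flange with an upright fin along its long side, and an open green tub lid with a black-edged opening. The opening corners in the crop are about (520,120), (650,105), (672,270) and (545,287).

```bash
python3 - <<'E'
from h import *
from scipy.spatial.transform import Rotation as R
f=lambda c:np.array([[410+(u-400)/3.806,95+v/3.81] for u,v in c])
for c in ([(520,120),(650,105),(672,270),(545,287)],[(443,52),(703,24),(747,343),(483,374)]):
    w=np.array([ray("top",p,.1)[:2] for p in f(c)]);a=w[0]-w[3];b=w[1]-w[2];print(w.mean(0),np.linalg.norm(a),np.linalg.norm(w[0]-w[1]),[np.degrees(np.arctan2(*v[::-1])) for v in(a,b)])
print("fin top",ray("top",(340+200/400*66,225+195/400*67),.077))
# side check
s=cv2.imread("pics/side0.png")
print(proj("side",(.424,-.084,.055)),proj("top",(.424,-.084,.077)),proj("side",(.61,-.234,.1)))
st=get_state();print(R.from_quat(st["tcp_rot"]).as_matrix().round(3))
E
```

```text
[ 0.61311961 -0.24286183] 0.07872321300420666 0.06027312079080858 [np.float64(6.055634013310033), np.float64(4.8766332981926706)]
[ 0.61219958 -0.24147847] 0.15138764880121156 0.12077276668658465 [np.float64(4.7909854534423735), np.float64(4.996761890835439)]
fin top [ 0.42210291 -0.08365611  0.077     ]
[312.75412085 269.9079132 ] [373.1605282  256.59215961] [435.5446299 270.9588559]
[[ 0.917 -0.001  0.398]
 [-0.398 -0.002  0.917]
 [-0.    -1.    -0.002]]
```

>>> {"name": "carry_out", "arguments": {
  "moves": [
    [0, 0, 0, 0.0436, 0, -0.022, -1],
    [0, 0, 0, 0.0436, 0, -0.022, -1],
    [0, 0, 0, 0.0436, 0, -0.022, -1],
    [0, 0, 0, 0.0436, 0, -0.022, -1],
    [0, 0, 0, 0.0436, 0, -0.022, -1],
    [0, 0, 0, 0.0436, 0, -0.022, -1],
    [0, 0, 0, 0.0436, 0, -0.022, -1],
    [0, 0, 0, 0.0436, 0, -0.022, -1]
  ],
  "squeeze": 60
}}

```text
time: 1.1
eef_pos: [0.5192, 0.3173, 0.2199]
tcp_rot: [0.692, -0.144, 0.144, -0.692]
contact_force: [0.4, 0.5, -0.0]
opening: 0.998
```

>>> {"name": "carry_out", "arguments": {
  "moves": [
    [0, 0, 0, 0.0092, 0, -0.051, -1],
    [0, 0, 0, 0.0092, 0, -0.051, -1],
    [0, 0, 0, 0.0092, 0, -0.051, -1],
    [0, 0, 0, 0.0092, 0, -0.051, -1],
    [0, 0, 0, 0.0092, 0, -0.051, -1],
    [0, 0, 0, 0.0092, 0, -0.051, -1],
    [0, 0, 0, 0.0092, 0, -0.051, -1],
    [0, 0, 0, 0.0092, 0, -0.051, -1],
    [0, -0.094, 0, 0, 0.03, 0, -1],
    [0, 0, 0, 0, 0.03, 0, -1]
  ]
}}

```text
time: 2.35
eef_pos: [0.4234, -0.0858, 0.1598]
tcp_rot: [0.698, -0.112, 0.112, -0.698]
contact_force: [0.4, 0.8, 0.3]
opening: 0.999
```

```bash
python3 - <<'E'
from h import *
from scipy.spatial.transform import Rotation as R
st=get_state();M=R.from_quat(st["tcp_rot"]).as_matrix();print(st["time"],st["eef_pos"],M.round(3))
t=read_camera("top");s=read_camera("side")
p=st["eef_pos"]
a=t[190:320,300:460];b=s[180:310,230:390]
cv2.imwrite("pics/d1.png",np.hstack([cv2.resize(x,None,fx=2.5*1,fy=2.5) for x in(a,b)]))
print(proj("top",p),proj("side",p))
for z in(.1,.077,.055):print(proj("side",(p[0],p[1],z)))
E
```

```text
2.35 [ 0.42341187 -0.08579237  0.1597934 ] [[ 0.95   0.001  0.312]
 [-0.312 -0.     0.95 ]
 [ 0.001 -1.    -0.   ]]
[378.75555706 255.75518126] [311.24173054 223.76263052]
[312.12590332 250.91571999]
[312.45373198 260.98339141]
[312.76121418 270.42621955]
```

View pics/d1.png

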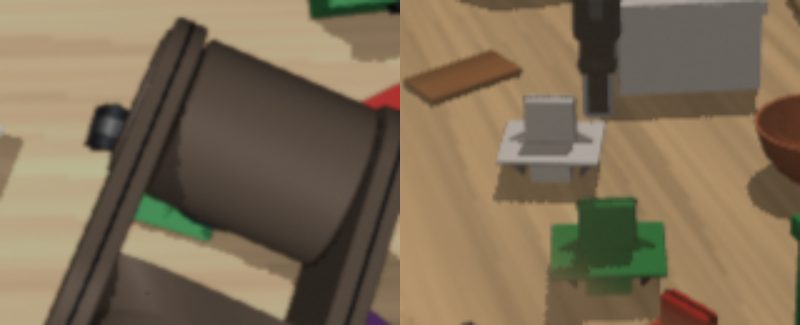

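The side crop shows the fingers directly above the green fin. The fin's middle column is about 312.8 px, against 312.5 predicted. Descend and grip.

>>> {"name": "carry_out", "arguments": {
  "moves": [
    [0, 0, 0, 0, 0.03, 0.0015, -1],
    [0, 0, 0, 0, 0.03, 0, -1],
    [0, 0, 0, 0, 0.025, 0, -1],
    [0, 0, 0, 0, 0.017, 0, -1],
    [0, 0, 0, 0, 0, 0, -1],
    [0, 0, 0, 0, 0, 0, 1],
    [0, 0, 0, 0, 0, 0, 1],
    [0, 0, 0, 0, 0, 0, 1],
    [0, 0, 0, 0, 0, 0, 1],
    [0, 0, 0, 0, 0, 0, 1]
  ],
  "squeeze": 60
}}

```text
time: 3.7
eef_pos: [0.4247, -0.0838, 0.0591]
tcp_rot: [0.699, -0.111, 0.112, -0.698]
contact_force: [-0.3, -0.3, 2.3]
opening: 0.136
```

>>> {"name": "carry_out", "arguments": {
  "moves": [
    [0, 0, 0, 0, 0, 0, 1],
    [0, 0, 0, 0, 0, 0, 1]
  ]
}}

```text
time: 3.95
eef_pos: [0.4247, -0.0838, 0.059]
tcp_rot: [0.699, -0.111, 0.112, -0.698]
contact_force: [0.2, -1.3, 5.3]
opening: 0.137
```

>>> {"name": "carry_out", "arguments": {
  "moves": [
    [0, 0, 0, 0, -0.02, 0, 1],
    [0, 0, 0, 0, -0.04, 0, 1],
    [0, 0, 0, 0, -0.04, 0, 1],
    [0, 0, 0, 0, -0.04, 0, 1],
    [0, 0, 0, 0, 0, 0, 1]
  ]
}}

```text
time: 4.58
eef_pos: [0.4257, -0.0839, 0.2013]
tcp_rot: [0.699, -0.109, 0.113, -0.698]
contact_force: [-0.5, -0.6, -2.0]
opening: 0.137
```

```bash
python3 - <<'E'
from h import *
from scipy.spatial.transform import Rotation as R
st=get_state();M=R.from_quat(st["tcp_rot"]).as_matrix();print(st["time"],st["eef_pos"],st["contact_force"],st["opening"])
s=read_camera("side");p=st["eef_pos"];print(proj("side",p))
cv2.imwrite("pics/e1.png",cv2.resize(s[140:290,220:400],None,fx=4,fy=4))
d=np.array([.612,-.242,0])-p;d[2]=0
print("tool shift",M.T@d,"yaw",np.degrees(np.arctan2(M[1,0],M[0,0])))
E
```

```text
4.575 [ 0.42569043 -0.08392344  0.20125669] [-0.45475469 -0.58478744 -1.95218512] 0.13670957680930088
[311.4463853  203.43748143]
tool shift [ 0.22617946  0.00141748 -0.09241373] yaw -18.089370879463104
```

View pics/e1.png

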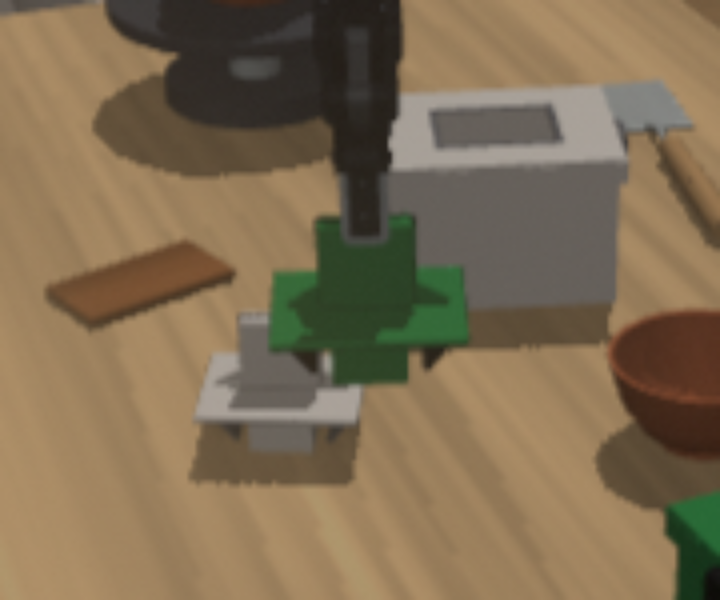

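The cover is held level. The fin's centre is at crop column about 365 and the TCP at 366. Carry it over the tub.

>>> {"name": "carry_out", "arguments": {
  "moves": [
    [0, 0, 0, 0.03, 0, -0.0125, 1],
    [0, 0, 0, 0.05, 0, -0.02, 1],
    [0, 0, 0, 0.05, 0, -0.02, 1],
    [0, 0, 0, 0.05, 0, -0.02, 1],
    [0, 0, 0, 0.046, 0, -0.02, 1],
    [0, -0.134, 0, 0, 0, 0, 1],
    [0, -0.134, 0, 0, 0, 0, 1],
    [0, -0.134, 0, 0, 0, 0, 1],
    [0, 0, 0, 0, 0.015, 0, 1],
    [0, 0, 0, 0, 0, 0, 1]
  ],
  "squeeze": 100
}}

```text
time: 5.88
eef_pos: [0.6082, -0.2403, 0.1788]
tcp_rot: [-0.705, -0.028, 0.032, 0.708]
contact_force: [-0.3, 0.3, -0.4]
opening: 0.124
```

```bash
python3 - <<'E'
from h import *
from scipy.spatial.transform import Rotation as R
st=get_state();M=R.from_quat(st["tcp_rot"]).as_matrix();print(st["time"],st["eef_pos"],st["contact_force"],st["opening"])
s=read_camera("side");t=read_camera("top");p=st["eef_pos"];print(proj("side",p),proj("side",(.612,-.242,.1)))
cv2.imwrite("pics/f1.png",np.hstack([cv2.resize(s[175:345,370:510],None,fx=3,fy=3),cv2.resize(t[80:220,390:530],(510,510))])[:,:800])
d=np.array([.612,-.242,0])-p;d[2]=0
print("tool shift",M.T@d,"yaw",np.degrees(np.arctan2(M[1,0],M[0,0])),M.round(3))
E
```

```text
5.875 [ 0.60817252 -0.24028171  0.17879058] [-0.30130205  0.26217808 -0.42400938] 0.12426383274209019
[439.91465344 234.89644532] [438.72792835 272.99951462]
tool shift [ 3.66912300e-03 -3.17495047e-05 -2.03435950e-03] yaw 4.8303590873816304 [[ 0.996 -0.007 -0.084]
 [ 0.084  0.004  0.996]
 [-0.006 -1.     0.004]]
```

View pics/f1.png

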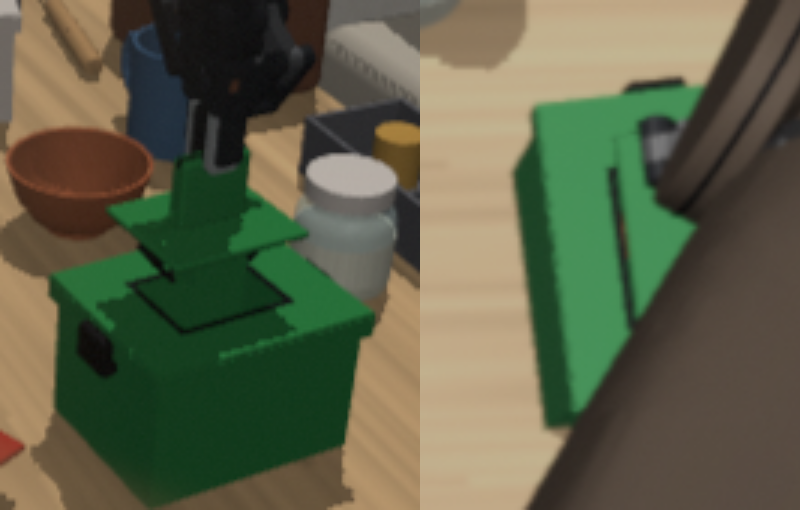

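The side crop shows the cover over the opening, whose corners average pixel (441,273), about 3 mm farther in x than I predicted. I correct that and lower until the noses touch.

>>> {"name": "carry_out", "arguments": {
  "moves": [
    [0, 0, 0, 0.005, 0, -0.0025, 1],
    [0, 0, 0, 0, 0.012, 0, 1],
    [0, 0, 0, 0, 0.012, 0, 1],
    [0, 0, 0, 0, 0.004, 0, 1],
    [0, 0, 0, 0, 0, 0, 1]
  ]
}}

```text
time: 6.6
eef_pos: [0.615, -0.2433, 0.1545]
tcp_rot: [-0.706, -0.03, 0.031, 0.707]
contact_force: [-0.1, 0.6, -2.2]
opening: 0.118
```

>>> {"name": "carry_out", "arguments": {
  "moves": [
    [0, 0, 0, 0, 0.003, 0, 1],
    [0, 0, 0, 0, 0.003, 0, 1],
    [0, 0, 0, 0, 0, 0, 1]
  ]
}}

```text
time: 6.98
eef_pos: [0.6152, -0.2435, 0.1492]
tcp_rot: [-0.706, -0.03, 0.031, 0.707]
contact_force: [-0.0, -0.4, -2.2]
opening: 0.117
```

>>> {"name": "carry_out", "arguments": {
  "moves": [
    [0, 0, 0, 0, 0.003, 0, 1],
    [0, 0, 0, 0, 0.003, 0, 1],
    [0, 0, 0, 0, 0, 0, 1]
  ]
}}

```text
time: 7.35
eef_pos: [0.6154, -0.244, 0.1442]
tcp_rot: [0.707, 0.03, -0.031, -0.706]
contact_force: [-2.7, -1.0, 4.2]
opening: 0.122
```

>>> {"name": "carry_out", "arguments": {
  "moves": [
    [0, 0, 0, 0, 0.003, 0, 1],
    [0, 0, 0, 0, 0.003, 0, 1],
    [0, 0, 0, 0, 0, 0, 1]
  ]
}}

```text
time: 7.72
eef_pos: [0.6156, -0.2443, 0.1385]
tcp_rot: [0.707, 0.031, -0.03, -0.706]
contact_force: [-2.3, -1.5, 2.3]
opening: 0.117
```

>>> {"name": "carry_out", "arguments": {
  "moves": [
    [0, 0, 0, 0, 0.003, 0, 1],
    [0, 0, 0, 0, 0.002, 0, 1],
    [0, 0, 0, 0, 0, 0, 1]
  ]
}}

```text
time: 8.1
eef_pos: [0.6152, -0.2431, 0.1314]
tcp_rot: [-0.706, -0.03, 0.031, 0.707]
contact_force: [-1.0, 0.5, 0.4]
opening: 0.122
```

```bash
python3 - <<'E'
from h import *
st=get_state();print(st["time"],st["eef_pos"],st["contact_force"],st["wrist_torque"],st["opening"])
s=read_camera("side")
cv2.imwrite("pics/g1.png",cv2.resize(s[195:345,370:510],None,fx=4,fy=4))
E
```

```text
8.1 [ 0.61518769 -0.24307823  0.13137643] [-1.0349724   0.49506711  0.42946132] [0.07205188 0.10640246 0.01453752] 0.1217879537087662
```

View pics/g1.png

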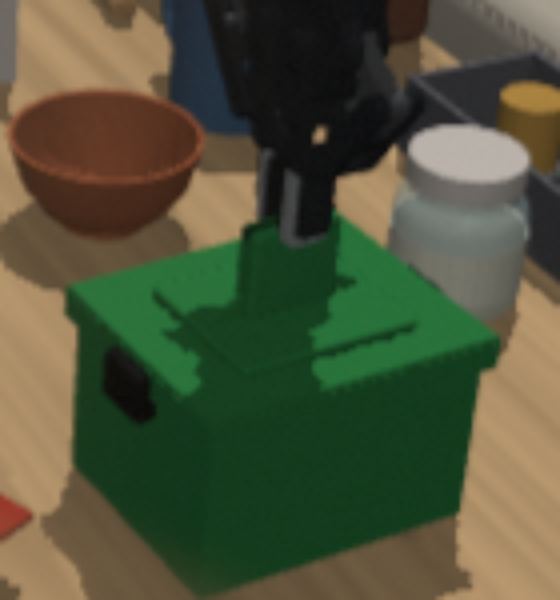

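It looks almost flush and the force is near zero. Press a little farther, until the lid pushes back, to make sure it is seated.

>>> {"name": "carry_out", "arguments": {
  "moves": [
    [0, 0, 0, 0, 0.002, 0, 1],
    [0, 0, 0, 0, 0, 0, 1]
  ]
}}

```text
time: 8.4
eef_pos: [0.6153, -0.2432, 0.1312]
tcp_rot: [-0.706, -0.03, 0.031, 0.707]
contact_force: [-3.2, 1.8, 4.9]
opening: 0.122
```

>>> {"name": "carry_out", "arguments": {
  "moves": [
    [0, 0, 0, 0, 0.0015, 0, 1],
    [0, 0, 0, 0, 0, 0, 1]
  ]
}}

```text
time: 8.65
eef_pos: [0.6153, -0.2432, 0.1312]
tcp_rot: [-0.706, -0.03, 0.031, 0.707]
contact_force: [-5.8, 2.7, 10.1]
opening: 0.121
```

>>> {"name": "carry_out", "arguments": {
  "moves": [
    [0, 0, 0, 0, 0.004, 0, 1],
    [0, 0, 0, 0, 0, 0, 1]
  ]
}}

```text
time: 8.9
eef_pos: [0.6153, -0.2433, 0.1311]
tcp_rot: [-0.706, -0.03, 0.031, 0.707]
contact_force: [-12.7, 5.5, 22.2]
opening: 0.121
```

>>> {"name": "carry_out", "arguments": {
  "moves": [
    [0, 0, 0, 0, -0.007, 0, 1],
    [0, 0, 0, 0, 0, 0, 1]
  ]
}}

```text
time: 9.15
eef_pos: [0.6155, -0.2437, 0.1318]
tcp_rot: [0.707, 0.031, -0.03, -0.706]
contact_force: [-1.0, -0.0, -0.6]
opening: 0.119
```

It is firmly seated at TCP z = 0.131 and took a 22 N push without moving. Let go and withdraw.

>>> {"name": "carry_out", "arguments": {
  "moves": [
    [0, 0, 0, 0, 0, 0, -1],
    [0, 0, 0, 0, 0, 0, -1],
    [0, 0, 0, 0, 0, 0, -1],
    [0, 0, 0, 0, 0, 0, -1],
    [0, 0, 0, 0, -0.02, 0, -1],
    [0, 0, 0, 0, -0.04, 0, -1],
    [0, 0, 0, 0, -0.05, 0, -1],
    [0, 0, 0, 0, -0.03, 0.03, -1],
    [0, 0, 0, 0, 0, 0.06, -1],
    [0, 0, 0, 0, 0, 0.06, -1]
  ]
}}

```text
time: 10.4
eef_pos: [0.6028, -0.0932, 0.2748]
tcp_rot: [0.707, 0.031, -0.029, -0.706]
contact_force: [0.1, -0.3, 0.0]
opening: 1.003
```

>>> {"name": "carry_out", "arguments": {
  "moves": [
    [0, 0, 0, 0, 0, 0.06, -1],
    [0, 0, 0, 0, 0, 0.06, -1],
    [0, 0, 0, 0, 0, 0.06, -1],
    [0, 0, 0, 0, 0, 0, -1],
    [0, 0, 0, 0, 0, 0, -1]
  ]
}}

```text
time: 11.02
eef_pos: [0.5873, 0.0851, 0.2733]
tcp_rot: [0.707, 0.031, -0.03, -0.706]
contact_force: [0.3, -1.3, -0.1]
opening: 0.999
```

```bash
python3 - <<'E'
from h import *
st=get_state();print(st["time"],st["eef_pos"],st["contact_force"])
s=read_camera("side");t=read_camera("top")
cv2.imwrite("pics/k1.png",np.hstack([cv2.resize(s[225:345,375:505],(433,400),interpolation=2),cv2.resize(t[95:200,410:510],(381,400),interpolation=2)])[:,:800])
for a,b,n in((t,cv2.imread("pics/top0.png"),"top"),(s,cv2.imread("pics/side0.png"),"side")):
    r=(slice(225,290),slice(245,303)) if n=="top" else (slice(215,255),slice(265,315))
    print(n,"white cover diff",np.abs(a[r].astype(int)-b[r]).mean())
E
```

```text
11.025 [0.5872986  0.08509311 0.27327564] [ 0.26420287 -1.3330223  -0.09068532]
top white cover diff 64.15092838196287
side white cover diff 2.2851666666666666
```

View pics/k1.png

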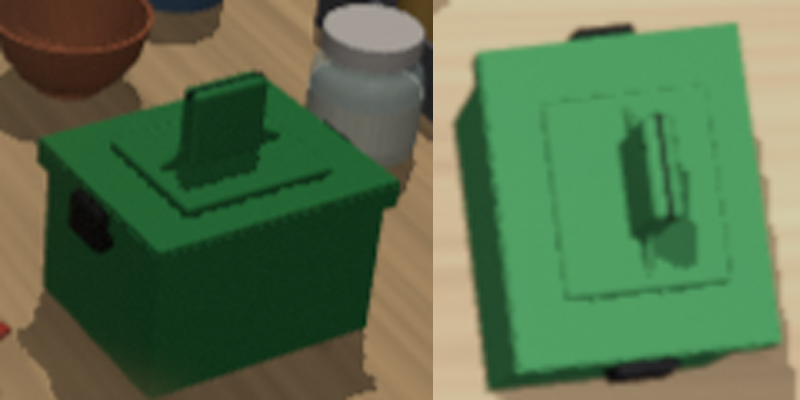

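Both views show the flange parallel to the lid, with a thin, even edge all round and the fin upright. The top view of the white cover is blocked by the arm, but the side view shows it unchanged.

```bash
python3 -c "
from plant import *
sign_off()"
```

```text
the job is handed in; nothing more can be done
```

I picked up the green cover by its fin and pressed it straight down into the green tub's opening. Then I let go, moved the arm well clear and handed the job in at about 11 s.

**Seating:** The tool stopped hard at 131 mm, within 1 mm of the seated height I worked out beforehand (grip about 4 mm above the fin's middle, which sits 27 mm above the port when home). It stayed there under a 22 N push, well above the 8 to 15 N the tabs need. The last pictures from both cameras show the flange flush and even all round. I did not see the tabs snap or catch the peak snap force, because I only read the force at the end of each step. I made no pull test.

**White cover:** The side picture of it matches the first one. The same comparison from the top camera disagreed (mean difference 64), most likely because the arm was in the way, and I did not repeat it.

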